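Open the interlocked cell tray of a classroom photometer

TASK

Open the photometer's cell tray: press the sprung lever on its side down until the catch holds it, which uncovers the small access hole, then take the release pin from its wooden holder and push its rod through the hole until the hidden latch lets the tray spring out. Leave the lever held down and the tray out, lay the pin flat on the open bench and let go of it. Do not disturb the other things on the bench.

Things in the scene. Friction and masses are not known exactly. Their poses are not given: they have to be found in the camera images.
- photometer: Bench photometer, a white box 160 (its x) x 120 (its y) x 110 high, fixed to the bench. Origin: centre of its underside; z up. In its +y side face is the round access hole; a steel lever arm runs along the outside of that face; the cell tray (grey front 70 wide, 36 high) is flush in its +x face.
- hole (a point): Centre of the access hole's mouth, in the plane of the +y side face, 78 above the bench; axes as the photometer's (the hole runs along its -y). Round, 14 diameter, wall 6 thick. While the lever is up, its arm (20 high) lies right in front of the hole, within 15 of the face, and blocks it; with the lever caught the arm's top is about 9 below the hole's lower edge.
- latch (a joint): Hidden latch, m: a spring plate 28 inside the hole's mouth, nothing in between. 0 at rest; pushed in by about 0.009 (rod tip some 37 inside the mouth) it frees the tray; hard stop at 0.014 (tip 42 inside). It takes 2 to 5 N and springs back.
- lever (a joint): Sprung lever, rad: 0 = up (start), grows as it is pressed down; stop at 0.34. Hinged at the side face's -x end, paddle at the +x end. A catch snaps over it at about 0.31 and then holds it at about 0.29; let go sooner, it springs back up.
- lever_pad (a point): Centre of the top of the lever's black paddle, 40 (along the arm) x 34; moves with the lever. It lies 163 from the hinge, just beyond the box's +x face, 99 above the bench when up and about 51 when caught; to make it catch it must go some 5 lower than that. It drops nearly straight down. Pressing takes 3 N at first, rising to about 8 N. Open space above.
- tray (a joint): Cell tray of the photometer, m: 0 = shut and latched (start); when freed its spring slides it out along the photometer's +x by itself to the stop at 0.05.
- pin: Release pin, 125 g: square aluminium handle 24 x 24 x 60 long with a round steel rod, 8 diameter, 80 long, on the middle of one end. Origin: centre of the handle's underside; x along the rod towards its tip; z up. The rod's axis is 12 above the handle's underside. It lies level and steady on its handle. At first the handle is inside the holder and about 52 of the rod sticks out.
- pin_tip (a point): End of the rod: 110 ahead of the pin's origin along its x, 12 above the handle's underside. Axes as the pin's. The part of the rod that sticks out of the holder is too short to be held by and still reach the latch: lay the pin down and take it again by its handle.
- holder: Low wooden block fixed to the bench, 100 long x 52 x 51 high, with a level tunnel 28 wide and 30 high, open only at its +x end (58 ahead of its origin), and a narrow slot in its roof. Origin: on the bench, below the middle of the handle; x towards the mouth. Tunnel floor 14 above the bench, so the rod's axis is 26 above it. The pin comes out only along +x and is clear after 90.
- amber_jar: Bystander: brown glass jar with black cap, 64 dia x 110 high; origin at the centre of its underside. Leave alone.
- white_tub: Bystander: white round tub, 72 dia x 120 high; origin at the centre of its underside. Leave alone.
- beaker: Bystander: small clear beaker, 60 dia x 80 high; origin at the centre of its underside. Leave alone.
- jar_cap: Bystander: loose black screw cap, 54 dia x 16 high, flat on the bench; origin at the centre of its underside. Leave alone.
- bowl: Bystander: white bowl, 110 dia x 50 high; origin at the centre of its underside. Leave alone.
- spoon: Bystander: white plastic spoon lying on the bench; origin at the centre of its underside. Leave alone.
- scales: Bystander: flat pocket scales 130 x 80 x 18; origin at the centre of its underside. Leave alone.
Not all that is in view belongs to the job. Leave any orange look-alike of the photometer alone.

How it is judged:
By the outcome, as a careful person would: the job done as asked, in the order asked, and still so for the second after the job is handed in, with the robot touching nothing.
It also fails if it takes over 62 s, if anything falls off the work surface, if the arm or the gripper's body presses on something with over 40 N, if the wrist force passes 120 N, or if a joint passes its speed limit or range.

ROBOT

A 6-joint arm with a two-finger parallel gripper is mounted at the origin on the work surface. World frame = base frame: x ahead of the robot, y to its left, z up, the work surface at z = 0. Lengths are in m, angles in rad, forces in N, time in s.
With the tool pointing down it reaches from about 0.25 to 0.725 m from the base axis. Payload 4 kg.
Tool frame: the origin (TCP) lies where the fingers leave the gripper's body, on its centre line; the fingertips stand 73 mm ahead of it and the grasp point (between the pads) lies 54 mm ahead of it (bot.tips_ahead is the z of the fingertips in the tool frame, in m); z points along the fingers, y is the direction in which the jaws open and shut (so a half turn about z gives the same grasp; the last joint's range is limited). The gripper opens to 85 mm and grips with 20 to 120 N. Pads are 22 mm wide; open, the fingers measure 114 mm over their backs; the gripper's body (76 mm by 85 mm) begins 54 mm behind the grasp point. The pads swing forward as they close: fully open they stand 13 mm farther back than shut.
Start: joints at [-1.331, 0.241, 0.005, 1.335, 0, 1.571], TCP at [0.119, -0.486, 0.304] pointing down, gripper open.
Joint ranges: [-2.72, 2.72], [-1.05, 1.87], [-1.09, 1.28], [-1.99, 2.15], [-1.42, 1.44], [-3.14, 3.14]. Speed limits (rad/s): [2.79, 2.79, 3.14, 3.14, 3.14, 3.14].

INTERFACE

Orientations are given as a unit quaternion [x, y, z, w].
In Python, from workcell import readout, camera, get_calibration, order, bot gives the robot as it stands.
- The arm moves only by the tool send_rows, never from a script. Its argument "moves" is a list of rows, each a list of 3 entries, a list of its own where there are three numbers: the shift along the tool's x, y, z in mm, then the turn, a rotation vector about the tool's x, y, z in rad, then the finger opening in mm, from 0 to 85.4. In form: [[[dx, dy, dz], [ax, ay, az], grip], ...]. A call has 1 to 12 rows; each row is the pose to reach, as a shift and turn from the pose measured when the call began, along the tool's axes at that moment; what a row does not reach only later rows make up. A row lasts 1/12 s, in which the tool goes at most 41.7 mm and 7.16 degrees, less where a joint would pass 70% of its speed; a pose out of reach is approached as far as the arm can. A call with a gripper value outside its range is refused whole. The fingers move at their own pace and stop on an object; the grip force is fixed at half the most. Time passes only in rows, so rows that repeat a pose let the fingers close. It gives the time, the measured TCP pose, the force and the opening at its end, in the units of the state.
- readout.get_obs(): the state, without advancing time (a new reading comes with each control period).
- camera(name): name is "side" or "top"; returns the picture (400x640x3 uint8, red, green, blue); there is no depth.
- get_calibration(name): a dict with "fx", "fy", "cx", "cy" (pixels), "k1" (the pictures are not rectified: a ray, as slopes to the right and down, at radius r is drawn at 1 + k1 r^2 times it, then the intrinsics apply), "R" (3x3) and "t" (3): a world point X has camera coordinates R X + t. Camera axes: x right, y down, z forward; pixel columns grow to the right and rows downward; lengths in m; the calibration is good to about 2 mm. A picture is of the moment at which its call begins. get_calibration takes no time and is no camera call.
- order.job_done(): hands the job in, once; it reports no verdict.
The state is a dict: "clock": time; "joint_pos": joint angles; "joint_vel": joint speeds; "tau": joint torques, N m; "eef_pos": TCP position; "tool_rot": TCP orientation; "ft_force": force on the tool from outside, world axes, zero at the start; "ft_torque": the same for the moment, N m; "grip_width": finger opening in m.
Only numpy, scipy, OpenCV 4.12 (cv2) and the standard library are available. Lean on these libraries where they do the work, as an engineer would, in place of code of your own. Each camera call takes 0.05 s, during which the arm holds its last target. There are 200 camera calls.

## Working session

There is one attempt and no reset: what is moved stays moved. The work goes in short steps, Python scripts to look and compute and a tool call to move; the robot and the scene stay as the last step left them, time stands still between calls to the robot, and variables do not carry over. Pictures are saved under pics/ and viewed, about 8 in all and at most 12, crops included, and the job is handed in when it is done.

Besides the shell and the picture viewer there is one more tool, called after "Emit:" as name([rows], argument=value, ...), one row to a line, values as JSON. send_rows: Moves the arm, as the interface text tells. Its arguments: {"type":"object","properties":{"moves":{"type":"array","items":{"type":"array"}}},"required":["moves"]}

```bash
mkdir -p pics; ls; python3 - <<'E'
from workcell import readout, camera, get_calibration, bot
import cv2
for n in("side","top"):
    im=camera(n); cv2.imwrite(f"pics/{n}0.png",im[:,:,::-1])
    print(n,get_calibration(n))
o=readout.get_obs(); print(o); print([a for a in dir(bot) if a[0]!='_'])
E
```

```text
pics
side {'fx': 394.94951838449595, 'fy': 394.94951838449595, 'cx': 320.13738613398766, 'cy': 199.0175810813636, 'k1': -0.07135751363295034, 'R': array([[-0.99531465, -0.09422547, -0.02168676],
       [-0.04166519,  0.62037378, -0.78319881],
       [ 0.08725117, -0.77862567, -0.62139303]]), 't': array([0.49628928, 0.08169906, 1.13864588])}
top {'fx': 391.87285407259344, 'fy': 391.87285407259344, 'cx': 321.48139128378335, 'cy': 202.43531467741343, 'k1': -0.032186393930404004, 'R': array([[-0.01752159, -0.99975288,  0.01368095],
       [-0.99836057,  0.01674821, -0.05473272],
       [ 0.05449006, -0.01461752, -0.99840731]]), 't': array([-0.00612474,  0.49367017,  1.07768267])}
{'clock': 0.1, 'joint_pos': array([-1.33100531e+00,  2.41363101e-01,  3.85684722e-03,  1.33520215e+00,
       -1.81650545e-05,  1.57082392e+00]), 'joint_vel': array([-0.0001705 , -0.0002539 ,  0.00369489,  0.00101355, -0.00072046,
       -0.00024268]), 'tau': array([-4.81507977e-04, -3.73136795e+01,  2.53010023e+01,  1.08334832e-02,
       -4.20333822e-05, -3.87205191e-06]), 'eef_pos': array([ 0.11864383, -0.485278  ,  0.30308833]), 'tool_rot': array([ 9.92822335e-01,  1.19594720e-01, -1.23380547e-04, -9.48085896e-04]), 'ft_force': array([-0.79537673, -0.33572503, -0.30437715]), 'ft_torque': array([0.00836271, 0.0084552 , 0.01288421]), 'grip_width': 0.085416470971958}
['Unreachable', 'tips_ahead']
```

View pics/side0.png

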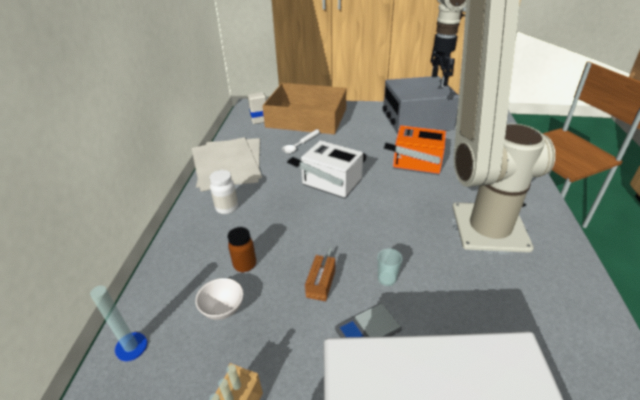

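View pics/top0.png

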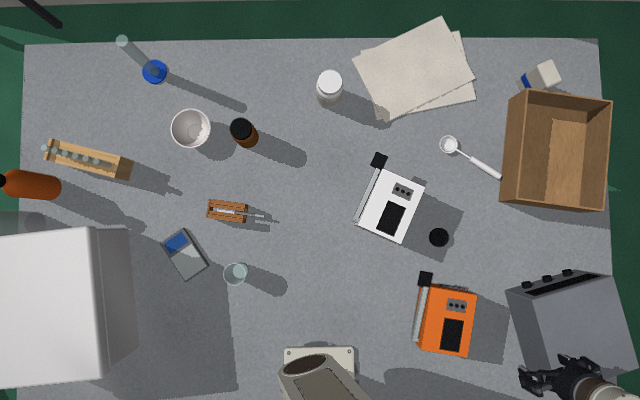

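The side and top views show the white photometer (side ~332,168; top ~392,208) with its lever on the left (+y) side in the top view and the paddle at (378,160). The holder is at top (228,211) and side (320,278). Next, enlarged crops.

```bash
python3 - <<'E'
import cv2,numpy as np
s=cv2.imread("pics/side0.png");t=cv2.imread("pics/top0.png")
def c(im,x,y,w,h,f): return cv2.resize(im[y:y+h,x:x+w],None,fx=f,fy=f,interpolation=cv2.INTER_CUBIC)
# left photometer, right holder, each 400x300 at x5 => 80x60
a=np.vstack([np.hstack([c(s,284,138,80,60,5),c(s,284,245,80,60,5)]),np.hstack([c(t,350,146,80,100,4)[:300,:320],c(t,200,180,96,60,5)])[:, :800]])
cv2.imwrite("pics/crop1.png",a);print(a.shape)
E
```

```text
(600, 800, 3)
```

View pics/crop1.png

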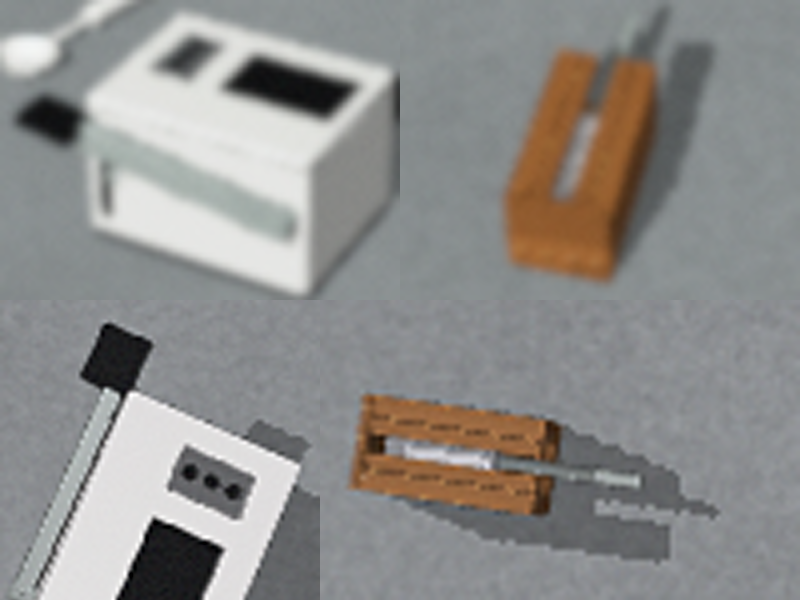

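The crop shows the photometer's corners and paddle, and the holder with its roof slot and rod tip. I'll fit both poses to both views.

```bash
cat > h.py <<'E'
import numpy as np,cv2
from scipy.optimize import least_squares
from scipy.spatial.transform import Rotation as Ro
from workcell import readout,camera,get_calibration,order,bot
CAL={n:get_calibration(n) for n in("side","top")}
def proj(n,X):
    c=CAL[n];p=np.atleast_2d(X)@c["R"].T+c["t"];s=p[:,:2]/p[:,2:]
    s=s*(1+c["k1"]*(s**2).sum(1,keepdims=True))
    return s*[c["fx"],c["fy"]]+[c["cx"],c["cy"]]
def tri(ps,pt,z=None):
    r=least_squares(lambda X:np.r_[proj("side",X)[0]-ps if ps is not None else [],proj("top",X)[0]-pt if pt is not None else [], [] if z is None else [(X[2]-z)*1e5]],[.45,0,.05])
    return r.x,np.sqrt((r.fun**2).mean())
def place(q,P):
    c,s=np.cos(q[2]),np.sin(q[2]);P=np.atleast_2d(P)
    return np.c_[q[0]+c*P[:,0]-s*P[:,1],q[1]+s*P[:,0]+c*P[:,1],P[:,2]]
def fit(obs,q0):
    f=lambda q:np.concatenate([(proj(n,place(q,P))-p).ravel() for n,P,p in obs])
    r=least_squares(f,q0,loss="soft_l1");return r.x,f(r.x).reshape(-1,2)
def cp(x,y,ox,oy,f):return np.array([ox+(x+.5)/f-.5,oy+(y+.5)/f-.5])
def snap(n,name,box=None,f=1,draw=()):
    im=np.ascontiguousarray(camera(n)[:,:,::-1])
    if box: x,y,w,h=box;im=cv2.resize(im[y:y+h,x:x+w],None,fx=f,fy=f,interpolation=cv2.INTER_CUBIC)
    cv2.imwrite(f"pics/{name}.png",im);return im
E
python3 - <<'E'
from h import *
S=lambda x,y:cp(x,y,284,138,5);T=lambda x,y:cp(x,y-300,350,146,4)
for n in CAL: print(n,-CAL[n]["R"].T@CAL[n]["t"])
a,b=.08,.06
obs=[("side",[a,b,.11],S(88,105)),("side",[a,-b,.11],S(180,12)),("side",[-a,b,.11],S(310,165)),("side",[-a,-b,.11],S(397,70)),("side",[-a,b,0],S(308,295)),("side",[a,b,0],S(90,228)),
("top",[a,b,.11],T(128,390)),("top",[a,-b,.11],T(300,463)),("top",[-a,b,.11],np.array([357,218])),("top",[-a,-b,.11],np.array([405,244]))]
q,r=fit(obs,[.5,-.2,.4]);print("photo",q,"\n",r.round(1))
print("tri corner",tri(S(88,105),T(128,390)),tri(S(180,12),T(300,463)))
print("pad",tri(S(50,119),T(117,357)))
S2=lambda x,y:cp(x-400,y,284,245,5);T2=lambda x,y:cp(x-320,y-300,200,180,5)
h=.051
obs=[("side",[.058,.026,h],S2(655,68)),("side",[.058,-.026,h],S2(565,50)),("side",[-.042,-.026,h],S2(508,200)),("side",[-.042,.026,h],S2(617,218)),("side",[-.042,-.026,0],S2(512,262)),("side",[-.042,.026,0],S2(612,280)),
("top",[-.042,-.026,h],T2(365,397)),("top",[-.042,.026,h],T2(352,488)),("top",[.058,-.026,h],T2(555,424)),("top",[.058,.026,h],T2(545,515))]
for s in(0,1):
  o=[(n,[P[0],P[1]*(-1)**s,P[2]],p) for n,P,p in obs]
  q,r=fit(o,[.45,.2,-1.6]);print("holder",q,"\n",r.round(1).tolist())
print("tip",tri(S2(655,10),T2(640,482)))
print("roof corners",tri(S2(508,200),T2(365,397)),tri(S2(617,218),T2(352,488)))
E
```

```text
side [0.39801981 0.88265805 0.78229613]
top [0.43403052 0.00136174 1.10306996]
photo [ 0.47698104 -0.19147556 -0.42195757] 
 [[-0.6 -1.7]
 [-0.3  0. ]
 [ 0.2 -0.4]
 [-0.5  0. ]
 [-0.1  2.2]
 [ 0.7  1.6]
 [ 0.3 -0.4]
 [ 0.4 -0.2]
 [ 0.7  7.3]
 [-3.8 -0. ]]
tri corner (array([ 0.57386269, -0.16969091,  0.10377844]), np.float64(0.17220062449624068)) (array([ 0.52465916, -0.27755647,  0.11103417]), np.float64(0.06548950192272936))
pad (array([ 0.59724092, -0.16446282,  0.09558318]), np.float64(0.005043975938640394))
holder [ 0.45700066  0.25009985 -1.28095424] 
 [[-22.4, -1.1], [15.8, -0.7], [36.4, -0.4], [-7.1, -0.3], [35.3, 0.7], [-5.6, 0.8], [2.4, 31.9], [-0.6, -4.8], [0.1, 15.2], [-3.6, -21.4]]
holder [ 0.47413164  0.2507374  -1.72266351] 
 [[1.0, -1.2], [-1.0, -0.9], [-0.3, -0.8], [-0.6, -0.4], [-0.1, 0.3], [0.7, 0.6], [0.3, -0.2], [-0.0, 0.8], [-0.9, -0.5], [-1.7, 0.5]]
tip (array([0.45175961, 0.1437375 , 0.03337288]), np.float64(1.609671862836631))
roof corners (array([0.50565393, 0.28948547, 0.04946064]), np.float64(0.057087313459650846)) (array([0.45498293, 0.29639213, 0.04968394]), np.float64(0.5092077392338709))
```

```bash
python3 - <<'E'
from h import *
S=lambda x,y:cp(x,y,284,138,5);T=lambda x,y:cp(x,y-300,350,146,4)
a,b=.08,.06
obs=[("side",[a,b,.11],S(88,103)),("side",[a,-b,.11],S(180,12)),("side",[-a,b,.11],S(310,165)),("side",[-a,-b,.11],S(397,70)),("side",[-a,b,0],S(308,295)),("side",[a,b,0],S(90,228)),
("top",[a,b,.11],T(128,390)),("top",[a,-b,.11],T(300,463))]
q,r=fit(obs,[.5,-.2,-.4]);print("photo",q,"\n",r.round(1).tolist())
qh=np.array([.47413,.25074,-1.72266])
s=cv2.imread("pics/side0.png");t=cv2.imread("pics/top0.png")
def box(x0,x1,y0,y1,z): return [[[x,y,h] for x,y in((x0,y0),(x1,y0),(x1,y1),(x0,y1))] for h in(0,z)]
def ov(im,n,x,y,w,h,f):
    o=cv2.resize(im[y:y+h,x:x+w],None,fx=f,fy=f,interpolation=cv2.INTER_CUBIC)
    for Q,B in((q,box(-a,a,-b,b,.11)),(qh,box(-.042,.058,-.026,.026,.051)),(qh,[[[.058,0,.026],[.11,0,.026]]])):
        for P in B:
            p=(proj(n,place(Q,P))-[x,y]+.5)*f-.5
            cv2.polylines(o,[np.round(p*8).astype(int)],True,(0,255,0),1,cv2.LINE_AA,3)
    return o
A=np.vstack([np.hstack([ov(s,"side",284,138,80,60,5),ov(s,"side",284,245,80,60,5)]),np.hstack([ov(t,"top",345,146,100,100,3),ov(t,"top",200,180,100,60,5)])])if 0 else None
A=np.vstack([np.hstack([ov(s,"side",284,138,80,60,5),ov(s,"side",284,245,80,60,5)]),np.hstack([ov(t,"top",346,150,100,75,4),ov(t,"top",200,180,80,60,5)])])
cv2.imwrite("pics/ov1.png",A)
E
```

```text
photo [ 0.47646768 -0.19102963 -0.4219043 ] 
 [[-0.4, -1.2], [-0.1, 0.1], [0.3, -0.3], [-0.4, 0.1], [0.1, 2.3], [0.9, 1.7], [0.2, -0.2], [0.3, 0.0]]
```

View pics/ov1.png

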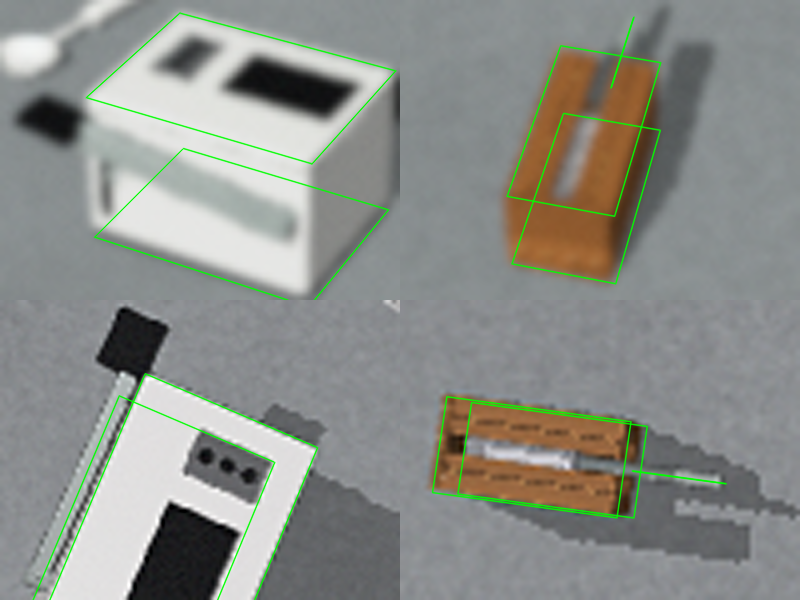

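The overlay fits well: photometer within 1 px, and the holder and rod within about 1–2 px. The plan is to press the paddle with closed fingers, then re-image to find the hole.

```bash
cat >> h.py <<'E'
QP=np.array([.47647,-.19103,-.4219]);QH=np.array([.47413,.25074,-1.72266])
def pl(q,x,y): return place(q,[x,y,0])[0,:2]
def rel(*targets):
    """targets: (x,y,z,yaw of tool x), tool down -> shift mm, rotvec from present pose"""
    o=readout.get_obs();R0=Ro.from_quat(o["tool_rot"]);p=o["eef_pos"]
    x=R0.as_matrix()[:,0];print("t",round(o["clock"],2),"p",p.round(4),"yaw",round(np.arctan2(x[1],x[0]),3),"tilt",R0.as_matrix()[:,2].round(3),"F",o["ft_force"].round(1),"w",o["grip_width"].round(4),"q",o["joint_pos"].round(2))
    for T in targets:
        R1=Ro.from_euler("z",T[3])*Ro.from_euler("x",np.pi)
        print(" ",(R0.inv().apply(np.array(T[:3])-p)*1000).round(1).tolist(),(R0.inv()*R1).as_rotvec().round(3).tolist())
E
python3 - <<'E'
from h import *
P=pl(QP,.107,.074);print(P)
rel((*P,.25,-.422),(*P,.19,-.422))
E
```

```text
[ 0.60439004 -0.16733479]Traceback (most recent call last):
  File "<stdin>", line 3, in <module>
  File "h.py", line 29, in rel
    x=R0.as_matrix()[:,0];print("t",round(o["clock"],2),"p",p.round(4),"yaw",round(np.arctan2(x[1],x[0]),3),"tilt",R0.as_matrix()[:,2].round(3),"F",o["ft_force"].round(1),"w",o["grip_width"].round(4),"q",o["joint_pos"].round(2))
                                                                                                                                                                               ^^^^^^^^^^^^^^^^^^^^^
AttributeError: 'float' object has no attribute 'round'
```

```bash
sed -i 's/o\["grip_width"\].round(4)/round(o["grip_width"],4)/' h.py
python3 - <<'E'
from h import *
P=pl(QP,.107,.074)
rel((*P,.25,-.422),(*P,.19,-.422))
E
```

```text
t 0.1 p [ 0.1186 -0.4853  0.3031] yaw 0.24 tilt [-0.     0.002 -1.   ] F [-0.8 -0.3 -0.3] w 0.0854 q [-1.33  0.24  0.    1.34 -0.    1.57]
  [547.4, -193.4, 53.4] [-0.002, 0.001, 0.662]
  [547.4, -193.3, 113.4] [-0.002, 0.001, 0.662]
```

Emit:
send_rows([
  [[40,-14,4],[0,0,0.05],0],
  [[80,-28,8],[0,0,0.11],0],
  [[120,-42,12],[0,0,0.17],0],
  [[160,-56,16],[0,0,0.22],0],
  [[200,-70,20],[0,0,0.27],0],
  [[240,-84,24],[0,0,0.33],0],
  [[280,-98,28],[0,0,0.38],0],
  [[320,-112,32],[0,0,0.44],0],
  [[360,-126,36],[0,0,0.5],0],
  [[400,-140,40],[0,0,0.55],0],
  [[440,-155,44],[0,0,0.6],0],
  [[480,-169,48],[0,0,0.66],0],
])

```text
clock: 1.1
eef_pos: [0.5325, -0.2207, 0.2558]
tool_rot: [0.98, -0.198, -0.0, -0.006]
ft_force: [-0.8, -1.2, 0.2]
grip_width: 0.0001
```

```bash
python3 - <<'E'
from h import *
P=pl(QP,.107,.074)
rel((*P,.19,-.422),(*P,.178,-.422))
E
```

```text
t 1.1 p [ 0.5325 -0.2207  0.2558] yaw -0.398 tilt [ 0.002  0.011 -1.   ] F [-0.8 -1.2  0.2] w 0.0001 q [-0.4   0.42  0.13  1.28  0.01  3.14]
  [45.8, -76.3, 66.5] [-0.011, 0.003, 0.024]
  [45.8, -76.2, 78.5] [-0.011, 0.003, 0.024]
```

Emit:
send_rows([
  [[15,-25,20],[-0.01,0,-0.07],0],
  [[31,-52,40],[-0.01,0,-0.14],0],
  [[46,-76,56],[-0.01,0,-0.2],0],
  [[46,-76,62],[-0.01,0,-0.2],0],
  [[46,-76,62],[-0.01,0,-0.2],0],
  [[46,-76,62],[-0.01,0,-0.2],0],
])

```text
clock: 1.6
eef_pos: [0.6037, -0.1677, 0.1936]
tool_rot: [0.995, -0.099, -0.002, -0.001]
ft_force: [-0.3, 0.3, 0.4]
grip_width: 0.0
```

```bash
python3 - <<'E'
from h import *
P=pl(QP,.107,.074)
rel((*P,.178,-.2),(*P,.170,-.2),(*P,.119,-.2),(*P,.116,-.2))
A=np.vstack([np.hstack([snap("top","a",(330,120,100,75),4),snap("side","b",(270,120,100,75),4)])])
cv2.imwrite("pics/c2.png",A)
E
```

```text
t 1.6 p [ 0.6037 -0.1677  0.1936] yaw -0.198 tilt [-0.003  0.002 -1.   ] F [-0.3  0.3  0.4] w 0.0 q [-0.27  0.56  0.19  1.2   0.    3.07]
  [0.7, -0.5, 15.6] [-0.001, 0.004, 0.002]
  [0.7, -0.5, 23.6] [-0.001, 0.004, 0.002]
  [0.9, -0.4, 74.6] [-0.001, 0.004, 0.002]
  [0.9, -0.4, 77.6] [-0.001, 0.004, 0.002]
```

View pics/c2.png

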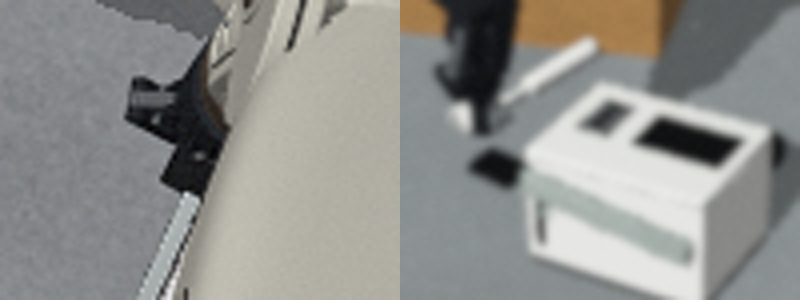

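The closed tips sit about 20 mm above the paddle (side crop, tips ~(484,130), pad ~(495,165)). Now pressing down.

Emit:
send_rows([
  [[1,0,12],[0,0,0],0],
  [[1,0,20],[0,0,0],0],
  [[1,0,28],[0,0,0],0],
  [[1,0,36],[0,0,0],0],
  [[1,0,44],[0,0,0],0],
  [[1,0,52],[0,0,0],0],
  [[1,0,58],[0,0,0],0],
  [[1,0,64],[0,0,0],0],
  [[1,0,69],[0,0,0],0],
  [[1,0,73],[0,0,0],0],
  [[1,0,75],[0,0,0],0],
  [[1,0,75],[0,0,0],0],
])

```text
clock: 2.7
eef_pos: [0.605, -0.169, 0.1201]
tool_rot: [0.995, -0.1, -0.0, -0.0]
ft_force: [0.4, -2.2, 5.5]
grip_width: -0.0001
```

Emit:
send_rows([
  [[-1,-1,1],[0,0,0],0],
  [[-1,-1,2],[0,0,0],0],
  [[-1,-1,3],[0,0,0],0],
  [[-1,-1,4],[0,0,0],0],
  [[-1,-1,4],[0,0,0],0],
])

```text
clock: 3.12
eef_pos: [0.6045, -0.1685, 0.1165]
tool_rot: [0.995, -0.1, 0.0, 0.0]
ft_force: [1.5, -2.4, 5.4]
grip_width: -0.0003
```

Emit:
send_rows([
  [[0,0,1],[0,0,0],0],
  [[0,0,2],[0,0,0],0],
  [[0,0,2.5],[0,0,0],0],
  [[0,0,2.5],[0,0,0],0],
])

```text
clock: 3.45
eef_pos: [0.6045, -0.1686, 0.1157]
tool_rot: [0.995, -0.1, 0.001, 0.0]
ft_force: [-2.0, -0.9, 11.6]
grip_width: -0.0
```

Emit:
send_rows([
  [[0,0,-10],[0,0,0],0],
  [[0,0,-40],[0,0,0],20],
  [[0,0,-80],[0,0,-0.1],50],
  [[-10,-30,-110],[0,0,-0.22],50],
  [[-20,-70,-120],[0,0,-0.34],50],
  [[-40,-100,-120],[0,0,-0.46],50],
  [[-55,-135,-120],[0,0,-0.58],50],
  [[-70,-170,-120],[0,0,-0.7],50],
  [[-90,-200,-120],[0,0,-0.82],50],
  [[-110,-230,-120],[0,0,-0.94],50],
  [[-130,-260,-120],[0,0,-1.06],50],
  [[-130,-260,-120],[0,0,-1.18],50],
])

```text
clock: 4.45
eef_pos: [0.5246, 0.1176, 0.2343]
tool_rot: [0.879, 0.477, -0.002, -0.002]
ft_force: [-0.5, -0.6, -0.0]
grip_width: 0.05
```

```bash
python3 - <<'E'
from h import *
rel((*pl(QH,.08,0),.20,1.419))
snap("top","t3");snap("side","s3")
s=cv2.imread("pics/s3.png");t=cv2.imread("pics/t3.png")
def c(im,x,y,w,h,f): return cv2.resize(im[y:y+h,x:x+w],None,fx=f,fy=f,interpolation=cv2.INTER_CUBIC)
A=np.vstack([c(s,280,138,100,60,8)[:400,:800],np.hstack([c(s,284,240,80,40,5),c(t,220,185,80,40,5)])])
cv2.imwrite("pics/c3.png",A);print(A.shape)
E
```

```text
t 4.45 p [0.5246 0.1176 0.2343] yaw 0.994 tilt [-0.004  0.002 -1.   ] F [-0.5 -0.6 -0. ] w 0.05 q [ 0.22  0.36 -0.02  1.2   0.    2.37]
  [11.2, -81.8, 34.6] [-0.005, 0.0, -0.425]
(600, 800, 3)
```

View pics/c3.png

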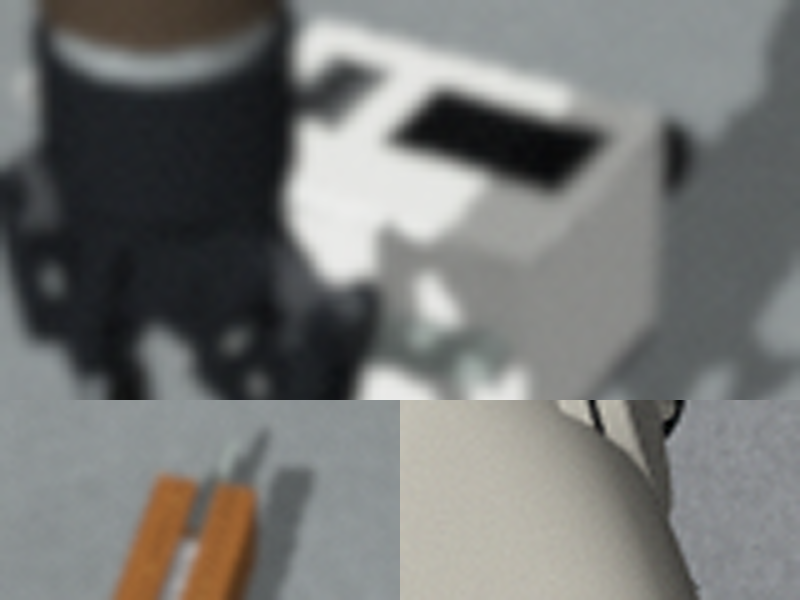

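The gripper hides the lever face in this view, so I'll move on above the rod and look from there.

Emit:
send_rows([
  [[3,-27,10],[0,0,-0.11],60],
  [[7,-55,20],[0,0,-0.22],60],
  [[11,-82,34],[0,0,-0.34],60],
  [[11,-82,34],[0,0,-0.425],60],
  [[11,-82,34],[0,0,-0.425],60],
  [[11,-82,34],[0,0,-0.425],60],
])

```text
clock: 5.05
eef_pos: [0.4647, 0.168, 0.2004]
tool_rot: [0.764, 0.646, -0.001, -0.0]
ft_force: [0.0, -0.3, 1.2]
grip_width: 0.06
```

```bash
python3 - <<'E'
from h import *
rel((*pl(QH,.08,0),.13,1.419),(*pl(QH,.08,0),.09,1.419))
snap("top","t4");snap("side","s4")
s=cv2.imread("pics/s4.png");t=cv2.imread("pics/t4.png")
def c(im,x,y,w,h,f): return cv2.resize(im[y:y+h,x:x+w],None,fx=f,fy=f,interpolation=cv2.INTER_CUBIC)
A=np.vstack([np.hstack([c(s,280,140,80,60,5),c(t,340,140,80,60,5)]),np.hstack([c(s,284,220,80,60,5),c(t,210,180,80,60,5)])])
cv2.imwrite("pics/c4.png",A);print(A.shape)
E
```

```text
t 5.05 p [0.4647 0.168  0.2004] yaw 1.404 tilt [-0.003 -0.002 -1.   ] F [ 0.  -0.3  1.2] w 0.06 q [ 0.35  0.3  -0.19  1.08 -0.    2.09]
  [3.4, -3.1, 70.4] [-0.002, 0.002, -0.015]
  [3.4, -3.0, 110.4] [-0.002, 0.002, -0.015]
(600, 800, 3)
```

View pics/c4.png

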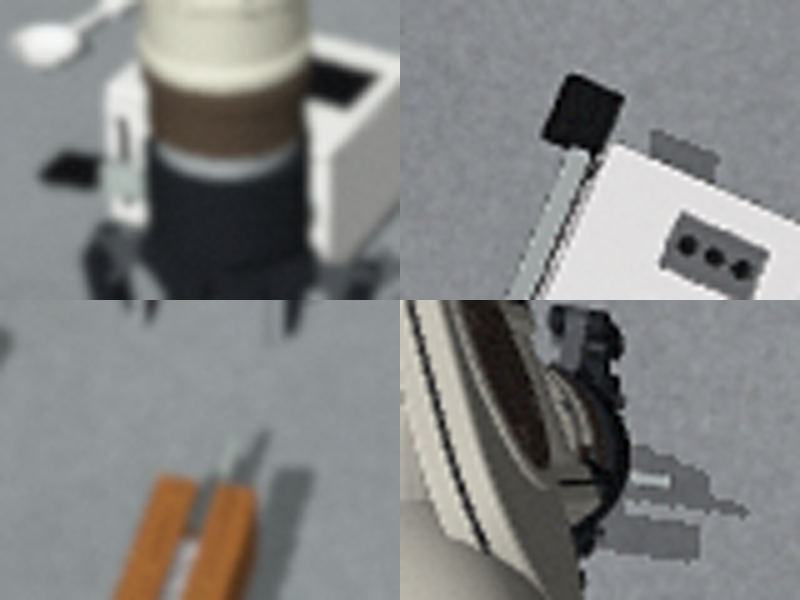

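The lever is held down (paddle at side crop (70,170), clear of its old place). The rod tip is at top (263.2,215.8). Checking the rod position.

```bash
python3 - <<'E'
from h import *
print(tri(None,[263.2,215.8],.026),place(QH,[.11,0,.026]))
print(tri(cp(640-400,440-300,284,220,5),[263.2,215.8]))
print("rod line top at 640,480:",tri(None,cp(632-400,478-300,210,180,5),.026))
for n,p in(("beaker",(236,273)),("jar",(243,133)),("scales",(184,254))): print(n,tri(None,p,.05)[0])
E
```

```text
(array([0.45877138, 0.14616679, 0.026     ]), np.float64(0.0)) [[0.45748913 0.14200601 0.026     ]]
(array([0.45608984, 0.14537086, 0.03081188]), np.float64(0.6568062014581099))
rod line top at 640,480: (array([0.46075107, 0.16589842, 0.026     ]), np.float64(1.6409281590473078e-14))
beaker [0.30707277 0.21697161 0.05      ]
jar [0.68397508 0.19583979 0.05      ]
scales [0.35971792 0.35564374 0.05      ]
```

Emit:
send_rows([
  [[2,-3,35],[0,0,-0.015],50],
  [[2,-3,70],[0,0,-0.015],40],
  [[2,-3,95],[0,0,-0.015],40],
  [[2,-3,110],[0,0,-0.015],40],
  [[2,-3,110],[0,0,-0.015],40],
  [[2,-3,110],[0,0,-0.015],40],
])

```text
clock: 5.65
eef_pos: [0.4631, 0.1695, 0.0906]
tool_rot: [0.76, 0.65, -0.001, -0.0]
ft_force: [-0.6, 1.4, 0.3]
grip_width: 0.0401
```

```bash
python3 - <<'E'
from h import *
rel((*pl(QH,.078,0),.09,1.419),(*pl(QH,.173,0),.09,1.419))
A=np.hstack([snap("top","a5",(220,180,80,60),5),snap("side","b5",(284,220,80,60),5)]);cv2.imwrite("pics/c5.png",A)
E
```

```text
t 5.65 p [0.4631 0.1695 0.0906] yaw 1.416 tilt [-0.002 -0.001 -1.   ] F [-0.6  1.4  0.3] w 0.0401 q [ 0.35  0.43 -0.33  0.81 -0.    2.08]
  [4.0, -1.4, 0.6] [-0.002, 0.002, -0.003]
  [-91.0, -1.1, 0.7] [-0.002, 0.002, -0.003]
```

View pics/c5.png

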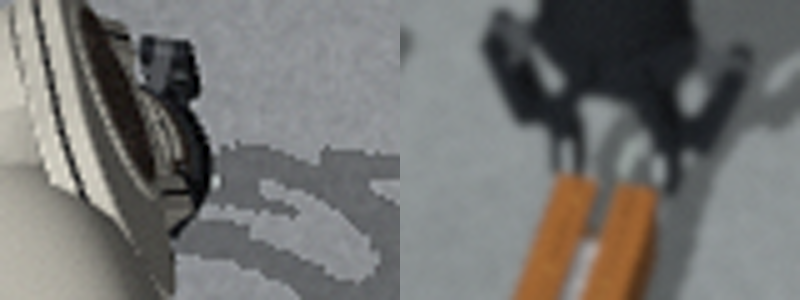

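The rod lies between the fingers (side crop: fingers at 567 and 667, rod ~630). Closing.

Emit:
send_rows([
  [[3,-1,0],[0,0,0],20],
  [[3,-1,0],[0,0,0],8],
  [[3,-1,0],[0,0,0],0],
  [[3,-1,0],[0,0,0],0],
  [[3,-1,0],[0,0,0],0],
  [[3,-1,0],[0,0,0],0],
])

```text
clock: 6.25
eef_pos: [0.4645, 0.1738, 0.0929]
tool_rot: [0.759, 0.651, 0.002, 0.001]
ft_force: [0.3, 0.9, 2.5]
grip_width: 0.0047
```

The width reads 4.7 mm and the hand lifted 2 mm, so the rod sits in the bevel at the tips. I'll reopen and take it deeper.

Emit:
send_rows([
  [[0,0,0],[0,0,0],25],
  [[0,0,0],[0,0,0],25],
  [[0,0,5],[0,0,0],25],
  [[0,0,9],[0,0,0],25],
  [[0,0,9],[0,0,0],25],
  [[0,0,9],[0,0,0],25],
  [[0,0,9],[0,0,0],10],
  [[0,0,9],[0,0,0],0],
  [[0,0,9],[0,0,0],0],
  [[0,0,9],[0,0,0],0],
  [[0,0,9],[0,0,0],0],
])

```text
clock: 7.17
eef_pos: [0.4645, 0.1737, 0.084]
tool_rot: [0.759, 0.651, 0.002, 0.001]
ft_force: [0.4, 0.5, -0.5]
grip_width: 0.0052
```

Emit:
send_rows([
  [[-5,0,0],[0,0,0],0],
  [[-12,0,-0.5],[0,0,0],0],
  [[-22,0,-1],[0,0,0],0],
  [[-34,0,-1],[0,0,0],0],
  [[-34,0,-1],[0,0,0],0],
])

```text
clock: 7.58
eef_pos: [0.4582, 0.1376, 0.0847]
tool_rot: [0.76, 0.65, 0.0, 0.001]
ft_force: [0.5, 0.5, -0.6]
grip_width: 0.0056
```

```bash
python3 - <<'E'
from h import *
rel((*pl(QH,.175,0),.085,1.419))
A=np.hstack([snap("top","a6",(220,180,80,60),5),snap("side","b6",(284,220,80,60),5)]);cv2.imwrite("pics/c6.png",A)
E
```

```text
t 7.58 p [0.4582 0.1376 0.0847] yaw 1.415 tilt [ 0.002 -0.001 -1.   ] F [ 0.5  0.5 -0.6] w 0.0056 q [ 0.29  0.42 -0.38  0.77 -0.    2.02]
  [-60.8, -1.1, -0.3] [0.002, 0.0, -0.004]
```

View pics/c6.png

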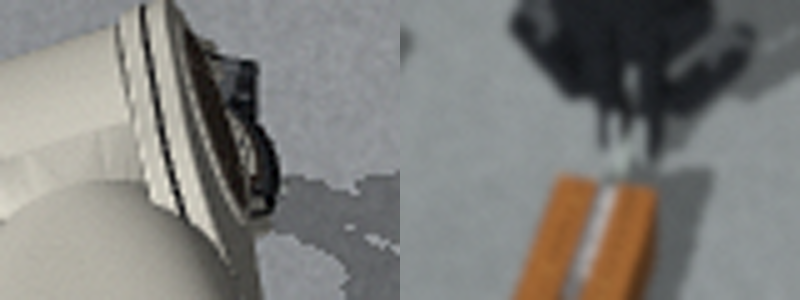

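The handle has moved forward in the slot along with the hand, so the grip holds. Continuing the pull.

Emit:
send_rows([
  [[-14,0,0],[0,0,0],0],
  [[-28,-1,0],[0,0,0],0],
  [[-42,-1,0],[0,0,0],0],
  [[-56,-1,0],[0,0,0],0],
  [[-70,-1,0],[0,0,0],0],
  [[-80,-1,0],[0,0,0],0],
  [[-80,-1,0],[0,0,0],0],
])

```text
clock: 8.27
eef_pos: [0.4453, 0.059, 0.0848]
tool_rot: [0.761, 0.649, 0.001, 0.001]
ft_force: [-0.4, 0.2, -1.2]
grip_width: 0.0054
```

```bash
python3 - <<'E'
from h import *
rel()
im=snap("side","s7");snap("top","t7")
h=cv2.cvtColor(im,cv2.COLOR_BGR2HSV)
E
```

```text
t 8.27 p [0.4453 0.059  0.0848] yaw 1.413 tilt [ 0.003  0.001 -1.   ] F [-0.4  0.2 -1.2] w 0.0054 q [ 0.13  0.37 -0.46  0.74  0.    1.86]
```

Emit:
send_rows([
  [[0,0,5],[0,0,0],0],
  [[0,0,9],[0,0,0],0],
  [[0,0,9],[0,-0.04,0],0],
  [[0,0,9],[0,-0.05,0],0],
  [[0,0,9],[0,-0.05,0],0],
  [[0,0,9],[0,-0.05,0],12],
  [[0,0,9],[0,-0.05,0],25],
  [[0,0,9],[0,-0.05,0],30],
  [[0,0,-20],[0,0,0],50],
  [[0,0,-60],[0,0,0],50],
  [[0,0,-100],[0,0,0],50],
  [[0,40,-140],[0,0,0],50],
])

```text
clock: 9.37
eef_pos: [0.4706, 0.0556, 0.217]
tool_rot: [0.76, 0.65, 0.001, -0.001]
ft_force: [0.5, 0.2, -0.7]
grip_width: 0.0496
```

Emit:
send_rows([
  [[-17,-35,-16],[0,0,0],50],
  [[-34,-70,-32],[0,0,0],50],
  [[-51,-105,-48],[0,0,0],50],
  [[-68,-145,-64],[0,0,0],50],
  [[-86,-185,-80],[0,0,0],50],
  [[-86,-185,-80],[0,0,0],50],
])

```text
clock: 9.87
eef_pos: [0.2705, -0.0016, 0.298]
tool_rot: [0.76, 0.65, 0.001, -0.001]
ft_force: [-0.1, 0.3, 0.5]
grip_width: 0.0504
```

```bash
python3 - <<'E'
from h import *
rel()
snap("top","t8");snap("side","s8")
s=cv2.imread("pics/s8.png");t=cv2.imread("pics/t8.png")
def c(im,x,y,w,h,f): return cv2.resize(im[y:y+h,x:x+w],None,fx=f,fy=f,interpolation=cv2.INTER_CUBIC)
# expected pixels
print(proj("side",[[.457,.138,.012],[.441,.03,.012]]),proj("top",[[.457,.138,.012],[.441,.03,.012]]),proj("side",place(QP,[0,.06,.078])))
A=np.vstack([c(s,284,140,80,30,10),np.hstack([c(s,290,195,80,60,5),c(t,250,175,80,60,5)])])
cv2.imwrite("pics/c8.png",A);print(A.shape)
E
```

```text
t 9.87 p [ 0.2705 -0.0016  0.298 ] yaw 1.414 tilt [-0.     0.002 -1.   ] F [-0.1  0.3  0.5] w 0.0504 q [-0.01 -0.23 -0.48  1.32  0.    1.72]
[[330.58339379 250.51910825]
 [338.82675168 223.99855742]] [[266.82432606 216.49184263]
 [305.76948811 221.58549327]] [[322.92262353 172.01184181]]
(600, 800, 3)
```

View pics/c8.png

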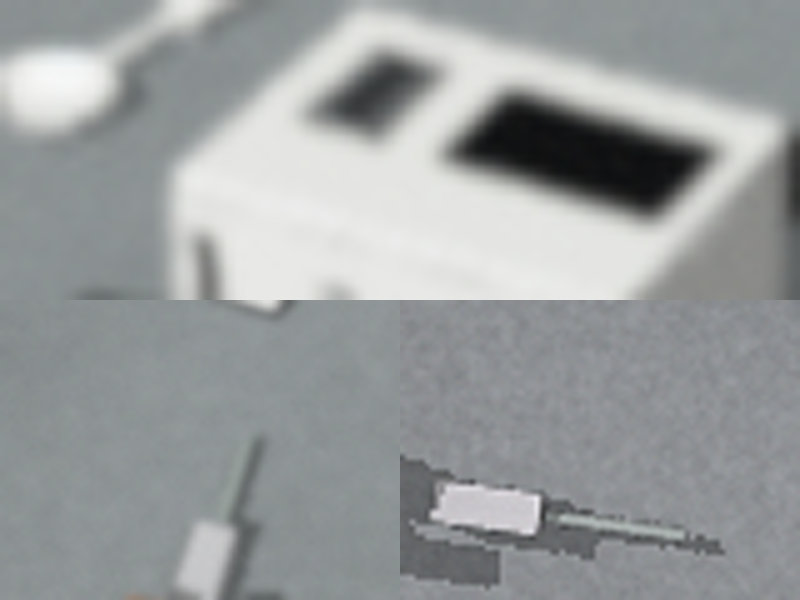

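The pin lies flat: handle centre at top crop (489,508), rod tip ~(685,535). The hole's upper edge shows at side ~(318,169). Now measuring both with code.

```bash
python3 - <<'E'
from h import *
T=lambda x,y:cp(x-400,y-300,250,175,5);S=lambda x,y:cp(x,y-300,290,195,5)
a=.03;b=.012;z=.024
# pin +x ~ image right in top; +y (left of -y heading = +x world... ) = up
obs=[("top",[a,b,z],T(544,496)),("top",[-a,b,z],T(443,482)),("top",[-a,-b,z],T(434,521)),("top",[a,-b,z],T(537,534)),("top",[.11,0,.012],T(686,535)),
("side",[.11,0,.012],S(262,436)),("side",[a,b,z],S(199,521)),("side",[a,-b,z],S(238,528)),]
q,r=fit(obs,[.457,.138,-1.72]);print("pin",q,r.round(1).tolist())
print("tip tri",tri(S(262,436),T(686,535)))
g=cv2.cvtColor(cv2.imread("pics/s8.png"),cv2.COLOR_BGR2GRAY)
print(g[162:184,308:330])
for x in(-.02,0,.02,.04): print(x,proj("side",place(QP,[x,.06,.078])).round(1))
E
```

```text
pin [ 0.45713815  0.13495263 -1.74331339] [[0.5, -0.1], [-0.9, -0.7], [-0.5, 0.2], [0.5, 0.9], [0.2, 1.0], [-2.2, 1.5], [-0.4, -0.6], [0.3, -0.5]]
tip tri (array([0.43666525, 0.02680832, 0.01808938]), np.float64(1.1048968544683497))
[[231 231 231 231 231 230 230 231 233 234 232 232 233 232 231 230 230 229
  229 228 229 228]
 [232 232 232 231 230 228 228 228 229 227 227 231 233 233 233 234 233 231
  231 230 230 228]
 [233 231 232 232 232 230 230 230 228 224 226 227 229 232 233 235 233 233
  234 233 232 231]
 [231 232 231 232 232 232 232 231 230 228 229 228 228 230 231 231 231 231
  233 234 232 233]
 [232 232 232 231 232 232 232 232 231 231 230 230 231 231 231 231 229 229
  229 228 228 230]
 [230 232 232 232 232 232 230 228 227 225 228 229 231 232 232 231 230 230
  228 226 226 226]
 [231 232 232 232 232 231 230 222 212 205 211 224 230 231 232 232 232 232
  230 229 228 227]
 [231 232 232 232 232 231 229 219 202 186 188 208 227 231 232 231 232 232
  232 232 231 230]
 [230 231 232 232 232 232 230 225 213 193 179 198 225 231 231 231 232 232
  232 232 232 232]
 [226 230 231 231 231 231 232 
[... 561 characters left out ...]
 178 177 175 175 175 174 173 172 176 183
  185 190 195 199]
 [177 178 177 178 177 175 177 178 178 177 176 177 179 176 176 172 171 171
  176 176 177 176]
 [184 186 185 182 179 177 176 177 176 177 177 177 178 179 178 174 173 176
  177 176 174 170]
 [207 207 203 199 190 187 183 182 179 179 180 179 178 177 178 177 176 176
  177 176 174 174]
 [226 226 223 219 213 208 201 196 194 189 190 188 185 182 181 180 179 179
  177 176 176 176]
 [230 231 230 229 227 226 222 218 215 211 209 206 200 198 196 193 189 184
  181 178 178 177]
 [226 229 231 231 232 231 230 229 229 227 226 223 219 218 215 212 207 199
  192 189 188 187]]
-0.02 [[328.5 173.7]]
0 [[322.9 172. ]]
0.02 [[317.4 170.3]]
0.04 [[312.  168.7]]
```

```bash
python3 - <<'E'
from h import *
g=cv2.cvtColor(cv2.imread("pics/s8.png"),cv2.COLOR_BGR2GRAY).astype(int)
for r in(162,165,169): print(r,g[r,296:308],g[r,338:352])
for z in(.078,.09): print(proj("side",place(QP,[[.08,.06,z],[-.08,.06,z]])).round(1).tolist())
rel((.457,.135,.15,1.398),(.457,.135,.0755,1.398))
E
```

```text
162 [144 144 143 147 167 196 214 215 216 224 228 230] [228 227 227 226 225 222 218 212 203 188 177 181 197 210]
165 [141 141 141 145 160 188 202 173 132 167 214 229] [228 228 228 227 228 228 228 228 228 228 226 219 205 182]
169 [125 129 132 135 150 181 201 182 130 140 195 224] [231 233 233 232 232 232 231 226 211 185 161 147 141 139]
[[301.3, 165.4], [345.7, 178.9]]
[[301.1, 162.3], [345.8, 175.7]]
t 9.97 p [ 0.2728 -0.0014  0.298 ] yaw 1.414 tilt [ 0.003  0.002 -1.   ] F [0.8 0.2 0. ] w 0.0499 q [-0.01 -0.22 -0.48  1.31  0.    1.72]
  [163.1, 160.1, 149.0] [0.003, -0.003, 0.016]
  [162.9, 159.9, 223.5] [0.003, -0.003, 0.016]
```

Emit:
send_rows([
  [[28,28,20],[0,0,0.016],50],
  [[56,56,40],[0,0,0.016],50],
  [[84,84,60],[0,0,0.016],50],
  [[112,112,80],[0,0,0.016],50],
  [[140,138,105],[0,0,0.016],50],
  [[163,160,140],[0,0,0.016],50],
  [[163,160,149],[0,0,0.016],50],
  [[163,160,149],[0,0,0.016],50],
])

```text
clock: 10.63
eef_pos: [0.4573, 0.1365, 0.1445]
tool_rot: [0.765, 0.644, -0.001, -0.001]
ft_force: [-0.7, -0.6, -0.4]
grip_width: 0.0501
```

```bash
python3 - <<'E'
from h import *
rel((.457,.135,.0755,1.398))
E
```

```text
t 10.63 p [0.4573 0.1365 0.1445] yaw 1.4 tilt [-0.003  0.001 -1.   ] F [-0.7 -0.6 -0.4] w 0.0501 q [ 0.29  0.33 -0.32  0.92  0.    2.03]
  [-1.6, 0.1, 69.0] [-0.003, -0.001, 0.002]
```

Emit:
send_rows([
  [[-1,0,25],[0,0,0],50],
  [[-1,0,50],[0,0,0],50],
  [[-1,0,66],[0,0,0],50],
  [[-1,0,69],[0,0,0],50],
  [[-1,0,69],[0,0,0],35],
  [[-1,0,69],[0,0,0],20],
  [[-1,0,69],[0,0,0],10],
  [[-1,0,69],[0,0,0],5],
  [[-1,0,69],[0,0,0],5],
  [[-1,0,69],[0,0,0],5],
])

```text
clock: 11.47
eef_pos: [0.4579, 0.1358, 0.0768]
tool_rot: [0.765, 0.644, 0.001, -0.001]
ft_force: [0.2, 0.5, 5.7]
grip_width: 0.023
```

```bash
python3 - <<'E'
from h import *
rel()
E
```

```text
t 11.47 p [0.4579 0.1358 0.0768] yaw 1.4 tilt [-0.     0.002 -1.   ] F [0.2 0.5 5.7] w 0.023 q [ 0.29  0.43 -0.39  0.75  0.    2.03]
```

The handle is held (23 mm). Lifting it and going to a standoff 25 mm in front of the hole.

```bash
python3 - <<'E'
from h import *
H=place(QP,[.02,.06,.078])[0];n=np.array([.4095,.9123,0])
print(H); 
for d in(.136,):
    p=H+n*d; rel((p[0],p[1],.1428,1.1489))
E
```

```text
[ 0.51928593 -0.14448114  0.078     ]
t 11.47 p [0.4579 0.1358 0.0768] yaw 1.4 tilt [-0.     0.002 -1.   ] F [0.2 0.5 5.7] w 0.023 q [ 0.29  0.43 -0.39  0.75  0.    2.03]
  [-133.9, 141.9, -66.3] [-0.001, -0.002, 0.251]
```

Emit:
send_rows([
  [[0,0,-25],[0,0,0],5],
  [[0,0,-60],[0,0,0],5],
  [[-15,30,-80],[0,0,0.05],5],
  [[-35,60,-80],[0,0,0.1],5],
  [[-60,90,-80],[0,0,0.15],5],
  [[-85,115,-75],[0,0,0.2],5],
  [[-110,135,-70],[0,0,0.25],5],
  [[-125,142,-66],[0,0,0.251],5],
  [[-134,142,-66],[0,0,0.251],5],
  [[-134,142,-66],[0,0,0.251],5],
  [[-134,142,-66],[0,0,0.251],5],
])

```text
clock: 12.38
eef_pos: [0.5742, -0.0203, 0.1424]
tool_rot: [0.84, 0.543, 0.0, -0.001]
ft_force: [-0.4, 0.3, -1.3]
grip_width: 0.0229
```

```bash
python3 - <<'E'
from h import *
H=place(QP,[.02,.06,.078])[0];n=np.array([.4095,.9123,0])
p=H+n*.136; rel((p[0],p[1],.1428,1.1489))
s=snap("side","s9");t=snap("top","t9")
o=readout.get_obs();tip=o["eef_pos"]-n*.111-[0,0,.0648];print("tip pred",tip,proj("side",tip),proj("top",tip),"hole",proj("side",H),proj("top",H))
def c(im,x,y,w,h,f): return cv2.resize(im[y:y+h,x:x+w],None,fx=f,fy=f,interpolation=cv2.INTER_CUBIC)
A=np.vstack([c(s,290,155,80,30,10),np.hstack([c(s,290,145,80,60,5),c(t,330,175,80,60,5)])])
cv2.imwrite("pics/c9.png",A)
E
```

```text
t 12.38 p [ 0.5742 -0.0203  0.1424] yaw 1.149 tilt [-0.001  0.002 -1.   ] F [-0.4  0.3 -1.3] w 0.0229 q [-0.04  0.5  -0.05  1.02  0.    1.96]
  [0.2, 0.8, -0.4] [-0.002, -0.002, -0.0]
tip pred [ 0.52907279 -0.12054943  0.07799325] [[313.51389775 174.55652937]] [[361.8512746  186.91602767]] hole [[317.4036867  170.33761697]] [[371.01372744 190.47760626]]
```

View pics/c9.png

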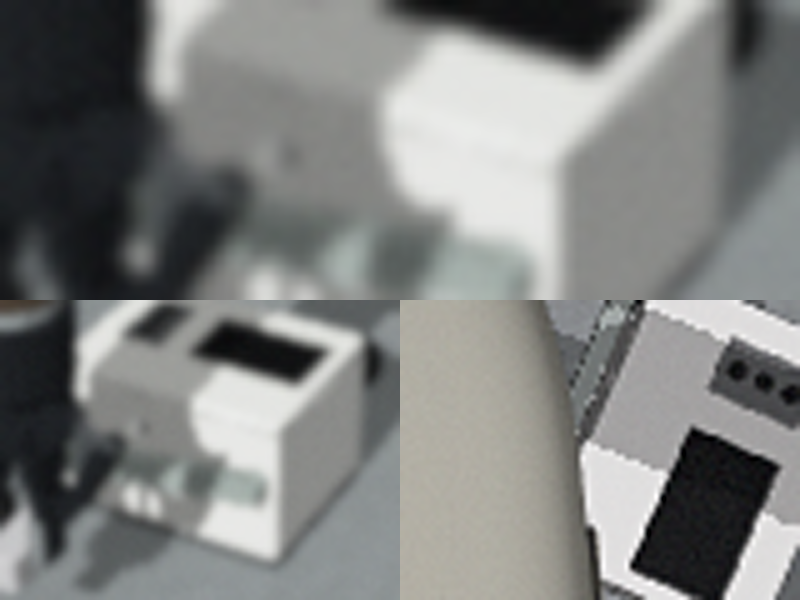

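The tip is hidden behind the finger in this view. The hole shows in shade at side ~(318.3,169.7). Getting its centroid numerically.

```bash
python3 - <<'E'
from h import *
g=cv2.cvtColor(cv2.imread("pics/s9.png"),cv2.COLOR_BGR2GRAY).astype(int)
print(g[164:182,308:326])
# model rendering of hole rim, front (y=.06) and back (y=.054) for x=.02
a=np.linspace(0,2*np.pi,8,endpoint=False)
for y in(.06,.054): print(y,proj("side",place(QP,np.c_[.02+.007*np.cos(a),0*a+y,.078+.007*np.sin(a)])).round(1).tolist())
E
```

```text
[[147 135 131 133 133 132 132 131 131 128 130 132 137 140 140 142 145 148]
 [135 132 131 133 132 132 131 133 131 131 131 132 131 135 135 137 138 140]
 [130 132 133 131 131 131 131 131 133 133 132 131 133 134 134 136 134 134]
 [124 131 132 133 134 133 132 133 133 133 133 131 132 132 134 135 133 134]
 [122 131 132 133 132 132 133 135 137 136 129 130 133 134 133 133 131 133]
 [118 127 131 132 132 131 133 138 143 138 125 123 129 131 133 132 132 133]
 [109 119 125 125 123 123 130 141 147 138 121 115 127 132 133 132 134 132]
 [ 95 105 108 106 101 104 116 136 144 137 123 120 127 133 131 132 130 132]
 [ 86  90  90  84  75  76  95 118 134 136 130 128 130 131 132 133 134 133]
 [ 77  78  78  75  66  62  75 104 123 130 131 132 130 132 131 132 132 132]
 [ 67  63  65  69  65  62  72  97 119 126 128 127 128 130 129 130 131 132]
 [ 53  47  50  55  56  61  74  95 111 113 118 119 120 121 121 124 126 129]
 [ 41  36  37  39  47  57  76  95 103 105 107 107 109 113 111 114 120 126]
 [ 36  34  31  33  46  66  82  93  98  99 101 100 100 103 107 112 121 132]
 [ 35  33  32  38  60  82  94  96  96  94  96  95  95 100 107 124 138 149]
 [ 33  33  35  51  82 106 113 105 100 100  97  95  96 104 119 142 159 161]
 [ 32  32  46  74 106 127 130 118 119 118 107 100 102 115 138 157 170 168]
 [ 32  39  64  94 120 137 138 143 152 146 129 115 112 125 147 165 174 166]]
0.06 [[315.5, 169.8], [316.0, 168.6], [317.3, 168.5], [318.7, 169.4], [319.3, 170.9], [318.8, 172.0], [317.5, 172.2], [316.1, 171.2]]
0.054 [[316.4, 168.8], [317.0, 167.7], [318.3, 167.6], [319.7, 168.5], [320.3, 170.0], [319.7, 171.1], [318.4, 171.2], [317.0, 170.3]]
```

There is a bright blob at side (316,170), where I predicted the tip at (313.5,174.6), and I can't tell which is right. I'll back off and turn the pin broadside to the side camera to measure the tip relative to the hand.

Emit:
send_rows([
  [[20,0,-20],[0,0,0],5],
  [[40,0,-40],[0,0,0.1],5],
  [[60,0,-60],[0,0,0.2],5],
  [[60,0,-60],[0,0,0.32],5],
  [[60,0,-60],[0,0,0.44],5],
  [[60,0,-60],[0,0,0.56],5],
  [[60,0,-60],[0,0,0.68],5],
  [[60,0,-60],[0,0,0.75],5],
  [[60,0,-60],[0,0,0.75],5],
  [[60,0,-60],[0,0,0.75],5],
])

```text
clock: 13.32
eef_pos: [0.5987, 0.0367, 0.2033]
tool_rot: [0.98, 0.201, 0.0, -0.001]
ft_force: [0.4, -0.5, -0.6]
grip_width: 0.0231
```

```bash
python3 - <<'E'
from h import *
rel()
s=snap("side","s10");t=snap("top","t10")
o=readout.get_obs();R=Ro.from_quat(o["tool_rot"]).as_matrix();p=o["eef_pos"]
pts=lambda L:p+np.array(L)@R.T
rod=pts([[-.031,0,.0648],[-.111,0,.0648]]);han=pts([[-.031,0,.0528],[.029,0,.0528],[.029,0,.0768],[-.031,0,.0768]])
u=proj("side",rod);print(u,proj("top",rod))
x,y=[int(v) for v in u.mean(0)-[50,30]]
def c(im,x,y,w,h,f): return cv2.resize(im[y:y+h,x:x+w],None,fx=f,fy=f,interpolation=cv2.INTER_CUBIC)
A=c(s,x,y,100,37,8);B=A.copy()
for P in(rod,han):
    cv2.polylines(B,[np.round(((proj("side",P)-[x,y]+.5)*8-.5)*8).astype(int)],True,(0,255,0),1,cv2.LINE_AA,3)
cv2.imwrite("pics/c10.png",np.vstack([A,B]));print(x,y)
E
```

```text
t 13.32 p [0.5987 0.0367 0.2033] yaw 0.404 tilt [ 0.     0.002 -1.   ] F [ 0.4 -0.5 -0.6] w 0.0231 q [0.06 0.49 0.11 1.19 0.   2.8 ]
[[292.21873991 186.11087921]
 [319.98140965 180.45793718]] [[305.98077228 168.97179964]
 [319.1644924  198.40700024]]
256 153
```

View pics/c10.png

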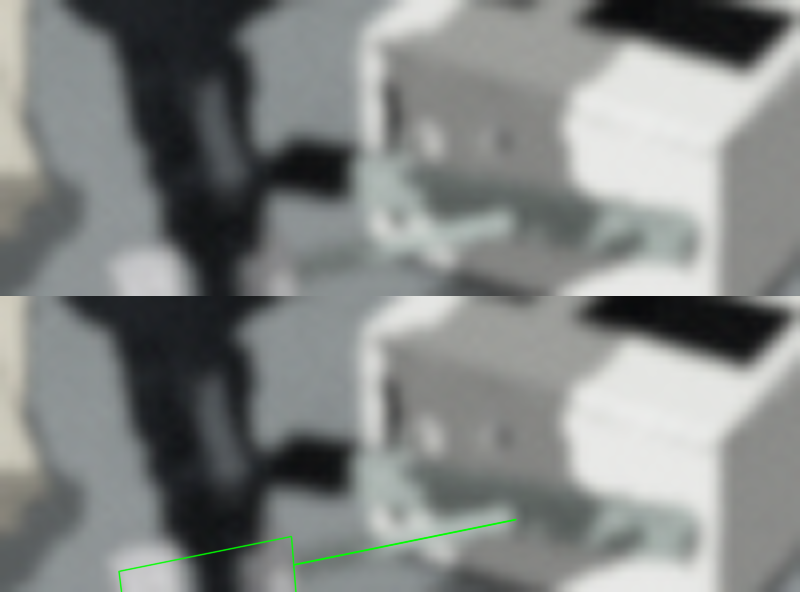

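The rod matches the prediction (tip seen at (512,222), predicted (516,223) in the 8x crop). The bright blob was the hole's own lit wall. The hole spans 475–512 in the crop, centre side (317.2,170.1), against (317.4,170.3) predicted for local x = 20 mm. I'll use that value.

```bash
python3 - <<'E'
from h import *
H=place(QP,[.0205,.06,.078])[0];n=np.array([.4095,.9123,0])
p=H+n*.126; rel((p[0],p[1],.1428,1.1489))
E
```

```text
t 13.42 p [0.5988 0.0362 0.2032] yaw 0.403 tilt [-0.     0.002 -1.   ] F [-0.2  0.3 -1.5] w 0.0226 q [0.06 0.49 0.11 1.19 0.   2.8 ]
  [-51.2, 50.0, 60.2] [-0.002, -0.002, -0.746]
```

Emit:
send_rows([
  [[0,0,0],[0,0,-0.12],5],
  [[0,0,0],[0,0,-0.24],5],
  [[0,0,0],[0,0,-0.36],5],
  [[0,0,10],[0,0,-0.48],5],
  [[0,0,20],[0,0,-0.6],5],
  [[0,0,40],[0,0,-0.72],5],
  [[-15,15,55],[0,0,-0.746],5],
  [[-35,35,60],[0,0,-0.746],5],
  [[-51,50,60],[0,0,-0.746],5],
  [[-51,50,60],[0,0,-0.746],5],
  [[-51,50,60],[0,0,-0.746],5],
])

```text
clock: 14.33
eef_pos: [0.5711, -0.0305, 0.143]
tool_rot: [0.84, 0.543, 0.001, -0.001]
ft_force: [0.7, 0.2, -1.2]
grip_width: 0.0228
```

```bash
python3 - <<'E'
from h import *
H=place(QP,[.0205,.06,.078])[0];n=np.array([.4095,.9123,0])
for d in(.126,.111,.0725): p=H+n*d; rel((p[0],p[1],.1428,1.1489))
E
```

```text
t 14.33 p [ 0.5711 -0.0305  0.143 ] yaw 1.148 tilt [-0.     0.003 -1.   ] F [ 0.7  0.2 -1.2] w 0.0228 q [-0.05  0.5  -0.06  1.02  0.    1.94]
  [0.7, -0.1, 0.2] [-0.001, -0.002, -0.001]
t 14.33 p [ 0.5711 -0.0305  0.143 ] yaw 1.148 tilt [-0.     0.003 -1.   ] F [ 0.7  0.2 -1.2] w 0.0228 q [-0.05  0.5  -0.06  1.02  0.    1.94]
  [-14.3, -0.1, 0.2] [-0.001, -0.002, -0.001]
t 14.33 p [ 0.5711 -0.0305  0.143 ] yaw 1.148 tilt [-0.     0.003 -1.   ] F [ 0.7  0.2 -1.2] w 0.0228 q [-0.05  0.5  -0.06  1.02  0.    1.94]
  [-52.8, -0.1, 0.1] [-0.001, -0.002, -0.001]
```

Emit:
send_rows([
  [[-8,0,0],[0,0,0],5],
  [[-12,0,0],[0,0,0],5],
  [[-15,0,0],[0,0,0],5],
  [[-18,0,0],[0,0,0],5],
  [[-21,0,0],[0,0,0],5],
  [[-21,0,0],[0,0,0],5],
])

```text
clock: 14.83
eef_pos: [0.5624, -0.0499, 0.143]
tool_rot: [0.84, 0.543, 0.001, -0.001]
ft_force: [0.2, -0.5, -1.3]
grip_width: 0.0227
```

No contact force, and the tip is about 7 mm inside. Continuing.

Emit:
send_rows([
  [[-6,0,0],[0,0,0],5],
  [[-12,0,0],[0,0,0],5],
  [[-17,0,0],[0,0,0],5],
  [[-21,0,0],[0,0,0],5],
  [[-24,0,0],[0,0,0],5],
  [[-26,0,0],[0,0,0],5],
  [[-28,0,0],[0,0,0],5],
  [[-30,0,0],[0,0,0],5],
  [[-31,0,0],[0,0,0],5],
  [[-31,0,0],[0,0,0],5],
])

```text
clock: 15.67
eef_pos: [0.5501, -0.077, 0.1432]
tool_rot: [0.84, 0.543, 0.002, -0.002]
ft_force: [1.2, 5.9, -0.4]
grip_width: 0.0226
```

```bash
python3 - <<'E'
from h import *
H=place(QP,[.0205,.06,.078])[0];n=np.array([.4095,.9123,0])
rel();o=readout.get_obs();print("depth mm",1000*(.111-(o["eef_pos"]-H)@n), "axial F",o["ft_force"]@n)
a=snap("side","s11").astype(int);b=snap("top","t11").astype(int)
# tray front out: expected pixels of tray top front edge at x=.13,z~?
d=np.abs(b-cv2.imread("pics/t10.png").astype(int)).sum(2);
for z in(.04,.06): print(proj("top",place(QP,[[.13,0,z],[.13,-.035,z],[.08,-.03,z]])).round().tolist(),proj("side",place(QP,[[.13,0,z],[.13,.035,z]])).round().tolist())
for x in(.09,.1,.11,.12,.125,.135,.15):
    P=proj("top",place(QP,[[x,-.02,.06]]))[0].round().astype(int);print(x,P,b[P[1],P[0]],cv2.imread("pics/t8.png")[P[1],P[0]])
E
```

```text
t 15.67 p [ 0.5501 -0.077   0.1432] yaw 1.149 tilt [ 0.001  0.006 -1.   ] F [ 1.2  5.9 -0.4] w 0.0226 q [-0.14  0.47 -0.11  1.    0.01  1.85]
depth mm 36.81778971648432 axial F 5.843351468220469
[[405.0, 164.0], [416.0, 169.0], [408.0, 185.0]] [[299.0, 162.0], [293.0, 167.0]]
[[406.0, 162.0], [418.0, 168.0], [409.0, 184.0]] [[298.0, 157.0], [293.0, 162.0]]
0.09 [407 179] [181 180 182] [184 181 186]
0.1 [409 176] [141 137 135] [142 140 137]
0.11 [410 172] [146 139 138] [144 139 137]
0.12 [412 169] [149 144 141] [150 146 143]
0.125 [412 167] [142 137 135] [143 141 138]
0.135 [414 164] [140 137 133] [142 141 136]
0.15 [416 159] [141 138 136] [144 140 138]
```

Emit:
send_rows([
  [[-1,0,0],[0,0,0],5],
  [[-2,0,0],[0,0,0],5],
  [[-3,0,0],[0,0,0],5],
  [[-4,0,0],[0,0,0],5],
  [[-4,0,0],[0,0,0],5],
])

```text
clock: 16.18
eef_pos: [0.5487, -0.0799, 0.1433]
tool_rot: [0.839, 0.544, 0.002, -0.003]
ft_force: [1.2, 4.0, -0.6]
grip_width: 0.0227
```

```bash
cat > tray.py <<'E'
from h import *
H=place(QP,[.0205,.06,.078])[0];n=np.array([.4095,.9123,0])
def tray():
    rel();o=readout.get_obs();print("depth mm",1000*(.111-(o["eef_pos"]-H)@n), "axial F",o["ft_force"]@n)
    b=snap("top","tt").astype(int);r=cv2.imread("pics/t8.png").astype(int)
    for x in(.095,.11,.12,.125,.145):
        P=proj("top",place(QP,[[x,-.02,.055]]))[0].round().astype(int);print(x,b[P[1],P[0]],r[P[1],P[0]])
E
python3 -c "from tray import *;tray()"
```

```text
t 16.18 p [ 0.5487 -0.0799  0.1433] yaw 1.15 tilt [ 0.001  0.007 -1.   ] F [ 1.2  4.  -0.6] w 0.0227 q [-0.15  0.47 -0.11  1.    0.01  1.84]
depth mm 40.08691223123374 axial F 4.127348274801059
0.095 [102  98  98] [142 139 135]
0.11 [141 135 134] [144 139 137]
0.12 [142 138 138] [145 141 138]
0.125 [142 137 135] [143 141 138]
0.145 [136 135 131] [139 135 133]
```

Emit:
send_rows([
  [[-1,0,0],[0,0,0],5],
  [[-1,0,0],[0,0,0],5],
  [[-1,0,0],[0,0,0],5],
])

```text
clock: 16.48
eef_pos: [0.5482, -0.0809, 0.1433]
tool_rot: [0.839, 0.544, 0.002, -0.002]
ft_force: [1.0, 3.6, -0.3]
grip_width: 0.0228
```

```bash
python3 - <<'E'
from tray import *
tray()
b=cv2.imread("pics/tt.png",0).astype(int);r=cv2.imread("pics/t8.png",0).astype(int)
d=(b-r)[148:192,370:440]
for k in range(0,44,3): print(148+k,d[k,::3])
E
```

```text
t 16.48 p [ 0.5482 -0.0809  0.1433] yaw 1.149 tilt [ 0.001  0.007 -1.   ] F [ 1.   3.6 -0.3] w 0.0228 q [-0.15  0.46 -0.11  1.    0.01  1.84]
depth mm 41.19309693611761 axial F 3.7574752474926694
0.095 [19 21 19] [142 139 135]
0.11 [160 159 159] [144 139 137]
0.12 [26 22 23] [145 141 138]
0.125 [47 45 46] [143 141 138]
0.145 [139 136 133] [139 135 133]
148 [  52   51   49   41   50   47    5   38 -104   35  -19   -2    0   -3
   -5   -1   -6   -4   -2   -4   -4   -5   -5   -3]
151 [ 40  51  46  49  48  49  10  32 -99  28 -21   2  -4  -5  -7  -4  -2  -2
  -1  -4  -5  -4  -4  -2]
154 [ 40  36  28  37  25  26  -7  31 -92  39 -17  -5  -3  -2  -4  -2  -1  -4
  -2  -2  -3  -3  -2   0]
157 [  32  158  160  143   23   28   12   35 -123   39  -29   -6   -6   -4
   -3   -3    1    2   -2   -3   -2   -5   -2   -5]
160 [  28  162  148  136  153    6  -15   35 -110   32   -2  -46   -4   -4
   -2   -1   -1   -4   -5   -3   -4    0   -1   -3]
163 [ 147  136  140  139  134   17   20   45 -108   46 -114  -93  -80   -7
   -1   -1   -5   -5   -4   -4    0   -1   -3   -2]
166 [ 148  133  132  114   18  
[... 387 characters left out ...]
74  -30  -22  -41  -21 -125  -88  -22
   17   10 -117  -77  -45  -44   -3    1    1   -1]
178 [   2   -1    6  -70  -76  -90 -115  -29  -28  -43   -1   -4   20  -87
  -94  -77 -129  -40  -43  -42  -43  -45    0   -4]
181 [  -4    2  -28  -64  -71  -81 -100 -131  -35  -62   -5   -1   -2   -4
    7 -125  -94  -41  -43  -47  -44  -41  -28  -49]
184 [   5   87  -67  -65  -69  -79  -91 -117  -99  -29   -3   -2   -4   -3
   -4   -1    1  -42  -44  -46  -43  -40   -2   -5]
187 [  -1   -6  -60  -66  -66  -72  -84 -107  -10  -16  -31  -34  -28   -3
   -4   -3   -2   -3   -5  -43  -45  -29   -1   -2]
190 [115 -66 -58 -62 -64 -69 -80 -99  -4  -5 -27  -8 -30 -29 -35  -1  -4  -2
 -38 -44 -42   3  -6  -4]
```

The tray is out: a dark tray region now reaches the x ≈ 0.13 line (top ~(400,163)). Withdrawing straight.

Emit:
send_rows([
  [[8,0,0],[0,0,0],5],
  [[20,0,0],[0,0,0],5],
  [[35,0,0],[0,0,0],5],
  [[50,0,0],[0,0,0],5],
  [[65,0,0],[0,0,0],5],
  [[75,0,0],[0,0,0],5],
  [[75,0,0],[0,0,0],5],
])

```text
clock: 17.12
eef_pos: [0.5799, -0.0102, 0.1437]
tool_rot: [0.838, 0.545, 0.003, -0.002]
ft_force: [0.5, 0.3, -1.0]
grip_width: 0.0229
```

```bash
python3 - <<'E'
from h import *
rel((.458,.12,.13,1.4),(.458,.12,.0775,1.4))
E
```

```text
t 17.12 p [ 0.5799 -0.0102  0.1437] yaw 1.153 tilt [ 0.002  0.007 -1.   ] F [ 0.5  0.3 -1. ] w 0.0229 q [-0.02  0.51 -0.03  1.03  0.01  1.97]
  [69.4, -164.3, 14.4] [-0.0, -0.007, -0.247]
  [69.0, -164.2, 66.9] [-0.0, -0.007, -0.247]
```

Emit:
send_rows([
  [[15,-30,0],[0,-0.007,-0.06],5],
  [[30,-65,0],[0,-0.007,-0.12],5],
  [[45,-100,5],[0,-0.007,-0.18],5],
  [[60,-135,10],[0,-0.007,-0.247],5],
  [[69,-164,20],[0,-0.007,-0.247],5],
  [[69,-164,40],[0,-0.007,-0.247],5],
  [[69,-164,55],[0,-0.007,-0.247],5],
  [[69,-164,62],[0,-0.007,-0.247],5],
  [[69,-164,65],[0,-0.007,-0.247],5],
  [[69,-164,66],[0,-0.007,-0.247],5],
  [[69,-164,66.5],[0,-0.007,-0.247],5],
  [[69,-164,66.5],[0,-0.007,-0.247],5],
])

```text
clock: 18.12
eef_pos: [0.4591, 0.1196, 0.0785]
tool_rot: [0.765, 0.644, 0.001, 0.0]
ft_force: [0.4, 0.7, -0.0]
grip_width: 0.0229
```

Emit:
send_rows([
  [[0,0,1],[0,0,0],10],
  [[0,0,1],[0,0,0],26],
  [[0,0,0],[0,0,0],36],
  [[0,0,0],[0,0,0],45],
  [[0,0,0],[0,0,0],45],
  [[0,0,-20],[0,0,0],45],
  [[0,0,-60],[0,0,0],45],
  [[0,0,-100],[0,0,0],45],
  [[-25,-35,-130],[0,0,0],45],
  [[-50,-75,-160],[0,0,0],45],
  [[-75,-115,-200],[0,0,0],45],
  [[-100,-155,-220],[0,0,0],45],
])

```text
clock: 19.12
eef_pos: [0.3311, 0.0649, 0.2729]
tool_rot: [0.765, 0.644, 0.001, 0.001]
ft_force: [0.7, -0.6, 0.8]
grip_width: 0.0451
```

Emit:
send_rows([
  [[-17,-35,0],[0,0,0],45],
  [[-17,-35,0],[0,0,0],45],
  [[-17,-35,0],[0,0,0],45],
])

```text
clock: 19.37
eef_pos: [0.2922, 0.0537, 0.2734]
tool_rot: [0.765, 0.644, 0.003, 0.001]
ft_force: [1.1, 0.2, 0.0]
grip_width: 0.0448
```

```bash
python3 - <<'E'
from h import *
rel()
t=snap("top","t12");s=snap("side","s12")
print("cap/others diff vs start:")
for n,im in(("top",t),("side",s)):
    r=cv2.imread(f"pics/{n}0.png");d=(np.abs(im.astype(int)-r).sum(2)>90).astype(np.uint8)
    d=cv2.morphologyEx(d,cv2.MORPH_OPEN,np.ones((2,2),np.uint8));k,_,st,ce=cv2.connectedComponentsWithStats(d)
    for a,c in zip(st[1:],ce[1:]):
        if a[4]>25: print(n,a,c.round())
# pin handle: bright blob in top
T=t.astype(int)
x0,y0=240,185
h=(T[y0:y0+50,x0:x0+50].min(2)>185).astype(np.uint8)
k,_,st,ce=cv2.connectedComponentsWithStats(h);i=1+st[1:,4].argmax();px=ce[i]+[x0,y0]
print(st[i],px,tri(None,px,.024)[0],cv2.minAreaRect(np.argwhere(h)[:,::-1].astype(np.float32)))
hs=(s[200:270,300:360].min(2)>165).astype(np.uint8);k,_,st,ce=cv2.connectedComponentsWithStats(hs)
i=1+st[1:,4].argmax();ps=ce[i]+[300,200];print(st[i],ps,tri(ps,px),proj("side",tri(None,px,.024)[0]))
# lever pad: dark blob
for n,im,P in(("side",s,place(QP,[.099,.074,.051])),("top",t,place(QP,[.099,.074,.051]))):
    u=proj(n,P)[0].round().astype(int);w=im[u[1]-14:u[1]+15,u[0]-14:u[0]+15].max(2)<60
    print(n,u,(np.argwhere(w).mean(0)[::-1]+u-14),w.sum(), "up would be",proj(n,place(QP,[.099,.074,.099])).round(1))
E
```

```text
t 19.37 p [0.2922 0.0537 0.2734] yaw 1.399 tilt [ 0.006  0.001 -1.   ] F [1.1 0.2 0. ] w 0.0448 q [ 0.18 -0.16 -0.49  1.23  0.    1.92]
cap/others diff vs start:
top [376 153  13  17  71] [383. 159.]
top [391 162  46  34 488] [415. 176.]
top [369 166  12   6  32] [374. 169.]
top [370 180   8  15  37] [373. 187.]
top [214 208  22   7  85] [225. 211.]
top [264 211  48  15 297] [282. 218.]
top [ 233  262  110  138 6636] [284. 350.]
top [ 389  305   54   53 1054] [421. 332.]
top [452 339  18  18 128] [463. 348.]
top [ 477  350  148   50 3462] [555. 375.]
top [ 385  369  134   31 2298] [437. 386.]
top [354 384   6  14  41] [357. 390.]
top [618 390  22  10 130] [626. 396.]
side [ 389    0   72   88 4604] [423.  41.]
side [ 449    0  109  210 8385] [496.  95.]
side [ 519    0  108  205 7005] [573. 107.]
side [502  71  10  32 145] [507.  90.]
side [391  80  35  33 721] [407.  93.]
side [437  96  25  52 771] [450. 119.]
side [ 374  102   79   83 2747] [411. 146.]
side [393 116  18   6  54] [401. 119.]
side [466 126  10  17 111] [471. 134.]
side [455 143  19  40 582] [464. 163.]
side [539 144 
[... 169 characters left out ...]
[318. 180.]
side [490 179  11   7  43] [495. 182.]
side [470 185  10   6  44] [475. 188.]
side [337 233   4  14  39] [338. 240.]
side [325 236  11  19 146] [330. 245.]
side [316 269   9  17  77] [320. 277.]
[ 22  25  22  11 165] [272.80606061 215.09090909] [0.46031945 0.12002128 0.024     ] ((32.72184371948242, 30.114334106445312), (20.856163024902344, 7.886784076690674), 6.709836959838867)
[ 23  35  13  18 152] [329.15789474 243.84868421] (array([0.46129583, 0.12055661, 0.01958994]), np.float64(0.22113992194098345)) [[329.83104998 242.58168148]]
side [294 173] [295.28985507 171.85507246] 69 up would be [[293.6 160.6]]
top [376 163] [376.10465116 162.83139535] 172 up would be [[378.9 159.7]]
```

```bash
python3 -c "
from workcell import order;print(order.job_done())"
```

```text
the job is handed in; nothing more can be done
None
```

The job is done and handed in at about 19.5 s of the 62 s allowed. The hand-in gave no verdict, so what follows rests on my own last checks.

**What I did**
1. I pressed the lever's paddle down with closed fingers until it met its stop.
2. I drew the pin out of the holder by its rod, laid it on the bench and took it again by the handle.
3. I pushed the rod about 40 mm into the hole, at up to 6 N on the readings I took, until the tray sprang out.
4. I withdrew the pin, laid it flat on open bench and moved the arm clear.

**Last checks**
- **Lever:** the paddle sits within about 1 px of its predicted caught position in both views.
- **Tray:** it is out to about the 50 mm stop in the top view.
- **Pin:** it lies at about (0.460, 0.120) and is released. The two-view height of its handle top was 20 mm instead of 24, which is within my error and fits lying flat.
- **Other things on the bench:** the before/after comparison showed changes only around the photometer, holder, pin, arm and shadows. The arm partly covered the beaker's area in the top view, so that spot was not checked there. The arm worked no nearer than about 0.15 m to it.

**What disagreed**
- My first grip on the rod was too shallow: it read 4.7 mm and the hand rose 2 mm. I took it again deeper, and it still read about 5 mm on the 8 mm rod, but it held.
- At a measured depth of 37 mm the tray had not yet come out. It did after a few more millimetres.

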